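# Free the seized print carriage and pull the cap cassette

## Task

The print carriage of the stripped inkjet printer is seized in its parking place. Push it along its rod until it breaks free, slide it on until it just presses against the end stop hidden in the tower at the far end, without ramming that thin stop, and leave it there. Then lift the inky cap cassette out of the bay this uncovers and put it right way up in the yellow tray, leaving the scrap of circuit board and the red charger beside the printer alone.

Things in the scene. Friction and masses are not known exactly. Their poses are not given: they have to be found in the camera images.
- printer: inkjet printer mechanism, shell off, fixed, 190 (x) x 340 (y) x 112 mm high; origin under its centre. Pan floor 12 mm up; rear steel plate at +x, steel side plate at y -167 (108 mm high), closed black tower at y 125 to 170 (112 mm high). 8 mm guide rod along y at x 58, 85 mm up; slide rail along y at x -56, 60 mm up; platen y -25 to 125, 46 mm high. Carriage parks at y -75.
- carriage: black print carriage with two cartridges, 84 (x) x 70 (y) x 54 mm high, on the rod; origin at its underside's centre, 64 mm above the printer's underside; axes as the printer's. Slides along y only, from its parking place towards +y. Its stop, out of sight in the tower, is a thin rubber-faced lug met after 141 to 159 mm of travel; over 20 N breaks it. Approached at 20 mm/s or less, a push can be halted in time.
- push_side (a point): centre of the carriage's flat -y side (84 wide, 40 mm high, centre 22 mm above the carriage's underside); 55 mm free between it and the side plate at the start. Seized at first: 8 to 17 N towards +y breaks it free within about 10 mm of travel, and it may hop ahead some mm; then it runs with 2 to 4 N and stays where it is left.
- stop_switch (a joint): travel switch beside the stop lug, out of sight: plunger depth in m, 0 until the carriage's nose meets it, about 0.003 when the carriage is home against the lug; its spring (under 1 N) does not move the carriage
- cassette_mid (a point): centre (half-way up) of the cap cassette, axes as the printer's at the start: loose light grey tub 60 (x) x 40 (y) x 28 mm high with two black rubber caps on top to 34 mm in all, 40 to 90 g; it stands in the bay beneath the parked carriage. Taken across its 40 mm (y) it lifts straight out.
- bay (a point): parking bay's seat, where the cassette's underside rests (26 mm above the printer's underside), on a pedestal narrower than the cassette; four corner brackets reach 8 mm up the cassette's sides with 2 mm play, none within 20 mm of the middle of its +y and -y sides, where fingers have room down to the pan floor
- ink_tray: yellow open plastic tray, fixed, 130 (x) x 150 (y) x 35 mm high, walls and floor 4 mm; origin at the centre of its underside. It stands to the left or the right of the printer; a grey tray of the same size, filled with circuit boards, stands on the other side.
- charger: bystander: red phone charger body, 36 x 58 x 26 mm, on the counter to the left of the printer; origin under its centre
- board: bystander: scrap of green circuit board, 110 x 75 mm, lying on the counter to the right of the printer; origin under its centre
Not all that is in view belongs to the job. Leave any orange or purple look-alike of the ink_tray alone.

How it is judged (in metres and radians):
On the way, in this order (a step that is already met when the one before it is completed fails the run):
1. the carriage is pressed home against its hidden end stop, firmly enough to feel it (value of joint stop_switch above 0.002 m and contact force between carriage and printer above 1.5 N), for 0.1 s.
2. the cassette is lifted clear of the printer with the carriage still home (z of cassette_mid in the frame of printer above 0.085 m and value of joint stop_switch above 0.002 m), for 0.1 s.
At the end, for the whole second after the job is handed in: The carriage stands home against its hidden end stop (switch plunger pressed by more than 2 of 3 mm) and the cap cassette lies still in the yellow tray, right way up (within 0.25 rad), its centre less than 30 mm above the tray's underside; the board scrap and the charger have not been moved (value of joint stop_switch above 0.002 m and x of cassette_mid in the frame of ink_tray between -0.055 and 0.055 m and y of cassette_mid in the frame of ink_tray between -0.065 and 0.065 m and z of cassette_mid in the frame of ink_tray below 0.03 m and angle between cassette_mid's own z axis and vertical below 0.25 rad and linear speed of cassette below 0.02 m/s); the robot touches nothing.
It fails at once if the end stop is pressed with more than 20 N (contact force between carriage and printer above 20 N).
It fails at once if the board scrap or the charger is moved by more than 15 mm (distance of any of board, charger from where it was at the start of the episode above 0.015 m).
It also fails if it takes over 72 s, if anything falls off the work surface, if the arm or the gripper's body presses on something with over 40 N, if the wrist force passes 120 N, or if a joint passes its speed limit or range.

## Robot

A 6-joint arm with a two-finger parallel gripper is mounted at the origin on the work surface. World frame = base frame: x ahead of the robot, y to its left, z up, the work surface at z = 0. Lengths are in m, angles in degrees, forces in N, time in s.
With the tool pointing down it reaches from about 0.3 to 0.875 m from the base axis. Payload 6.4 kg.
Tool frame: the origin (TCP) lies on the mounting face of the last link; the fingertips stand bot.finger_overhang ahead of it and the grasp point (between the pads) lies 155 mm ahead of it (bot.finger_overhang is the distance from the TCP to the fingertips, in m); z points along the fingers, y is the line along which they close (so a half turn about z gives the same grasp; the last joint's range is limited). The gripper opens to 85 mm and grips with 20 to 120 N. Pads are 22 mm wide; open, the fingers measure 114 mm over their backs; the gripper's body (76 mm by 85 mm) begins 54 mm behind the grasp point. The pads swing forward as they close: fully open they stand 13 mm farther back than shut.
Start: joints at [51.549, 10.359, 92.074, -0, 77.567, -11.82], TCP at [0.258, 0.514, 0.405] pointing down, gripper open.
Joint ranges: [-171.53, 171.53], [-51.25, 118.39], [17.06, 147.69], [-65.23, 245.23], [0, 150.52], [-178.68, 178.68]. Speed limits (degrees/s): [147.25, 147.25, 172.46, 180, 180, 180].

## Interface

Orientations are given as [roll, pitch, yaw] about the fixed x, y, z axes, in that order (R = Rz(yaw) Ry(pitch) Rx(roll)).
In Python, from plant import status, read_camera, order, spotter, bot gives the robot as it stands. The module is installed in compiled form; this text tells all that it offers.
- The arm moves only by the tool drive_tool, never from a script. Its argument "steps" is a list that holds one entry, the list of rows, each a list of 7 numbers: the shift along the tool's x, y, z normalised to -1 to 1, where 1 is 120 mm, then the turn, a rotation vector about the tool's x, y, z normalised to -1 to 1, where 1 is pi/4 rad, then the opening, from 0 (shut) to 1 (fully open). A call has 1 to 20 rows; each row is the pose to reach, as a shift and turn from the pose commanded when the call began, along the tool's axes at that moment; what a row does not reach only later rows make up. A row lasts 1/10 s, in which the tool goes at most 50 mm and 8.59 degrees, less where a joint would pass 70% of its speed; a pose out of reach is approached as far as the arm can. A call with a number of a shift or a turn outside -1 to 1 is refused whole. A call with a gripper value outside its range is refused whole. The fingers move at their own pace and stop on an object; the grip force is fixed at half the most. Time passes only in rows, so rows that repeat a pose let the fingers close. It gives the time, the measured TCP pose, the force, the opening and the grip force at its end, in the units of the state.
- status.observe(): the state, without advancing time (a new reading comes with each control period).
- read_camera(name): name is "side" or "top"; returns a dict with "img" (480x640x3 uint8, red, green, blue), "camera_matrix" (3x3 intrinsics, pixels), "k1" (the pictures are not rectified: a ray, as slopes to the right and down, at radius r is drawn at 1 + k1 r^2 times it, then the intrinsics apply), "xyz" and "rotation" of the camera in the world. Camera axes: x right, y down, z forward; pixel columns grow to the right and rows downward; lengths in m; the calibration is good to about 2 mm. A picture is of the moment at which its call begins. There is no depth.
- order.hand_in(): hands the job in; it is judged then, once.
Trained networks look in the newest picture that a camera, given by its name, has taken for a name from the list of things; names that differ only in an ending like _2 or _b are one class to them, and where a whole thing is asked for, a point or a joint stands for the part that bears it (a point fixed in the world has none). Each returns a list of dicts, best first, with "conf" (0 to 1); they miss things now and then, are a little off and sometimes report something else, mostly with a low value. They report only what shows in the picture. A call takes as long as a camera call. They do not tell look-alikes from the thing itself.
- spotter.boxes_of(camera, name): "at" ([x, y, z] in m, in the coordinates of the camera as it stood for that picture, good to about 4 mm: the middle of the surface that is visible of it).
The state is a dict: "t": time; "q": joint angles; "joint_velocities": joint speeds; "joint_torque": joint torques, N m; "position": TCP position; "ee_rot": TCP orientation; "contact_force": force on the tool from outside, world axes, zero at the start; "torque": the same for the moment, N m; "gripper_width": opening from 0.0 (shut) to 1.0 (fully open); "grasp_force": force on a finger pad.
Only numpy, scipy, OpenCV 4.12 (cv2) and the standard library are available. Lean on these libraries where they do the work, as an engineer would, in place of code of your own. Each camera call takes 0.05 s, during which the arm holds its last target. There are 200 camera calls.

## Working session

There is one attempt and no reset: what is moved stays moved. The work goes in short steps, Python scripts to look and compute and a tool call to move; the robot and the scene stay as the last step left them, time stands still between calls to the robot, and variables do not carry over. Pictures are saved under pics/ and viewed, at most 10 in all, crops included, and the job is handed in when it is done.

Besides the shell and the picture viewer there is one more tool, called by a JSON object that holds its "fn" and its "kwargs". drive_tool: Moves the arm, as the interface text tells. Its arguments: {"type":"object","properties":{"steps":{"type":"array"}},"required":["steps"]}

```bash
mkdir -p pics
cat > h.py <<'E'
import numpy as np, cv2
from plant import status, read_camera, order, spotter, bot
def shot(n,f):
    c=read_camera(n); cv2.imwrite('pics/'+f,c['img'][:,:,::-1]); return c
def w(c,p): return np.array(c['rotation'])@np.array(p)+np.array(c['xyz'])
def ray(c,u,v,z):
    K=np.array(c['camera_matrix']); d=np.array([(u-K[0,2])/K[0,0],(v-K[1,2])/K[1,1]]); s=d.copy()
    for _ in range(30): s=d/(1+c['k1']*(s@s))
    D=np.array(c['rotation'])@np.array([s[0],s[1],1]); o=np.array(c['xyz']); return o+D*(z-o[2])/D[2]
def proj(c,p):
    q=np.array(c['rotation']).T@(np.array(p)-np.array(c['xyz'])); s=q[:2]/q[2]; s=s*(1+c['k1']*(s@s)); K=np.array(c['camera_matrix'])
    return [K[0,0]*s[0]+K[0,2],K[1,1]*s[1]+K[1,2]]
E
python3 - <<'E'
from h import *
s=status.observe(); print(s['t'],s['position'],s['ee_rot'],s['contact_force'],bot.finger_overhang)
for n in ['side','top']:
    c=shot(n,n+'0.png'); print(n,c['xyz'],np.array(c['rotation']).round(3).tolist(),c['k1'])
    for o in ['printer','carriage','push_side','ink_tray','charger','board','cassette_mid']:
        for b in spotter.boxes_of(n,o)[:3]: print(o,round(b['conf'],2),w(c,b['at']).round(3))
print(status.observe()['t'])
E
```

```text
0.0 [0.25757146 0.51379366 0.40376621] [-1.79898805e+02 -2.13800873e-02  1.53368127e+02] [0.5222515  0.32527221 0.30551249] 0.1734
side [-0.06974997 -0.75092139  0.85431317] [-131.08, -0.415, -33.074] -0.15292954076698267
printer 0.65 [-56.808 -57.49  -55.884]
carriage 0.81 [-59.442 -60.123 -58.518]
push_side 0.62 [-58.408 -59.09  -57.484]
ink_tray 0.9 [-18.647 -19.328 -17.723]
ink_tray 0.71 [ 0.429 -0.252  1.353]
ink_tray 0.63 [-22.149 -22.83  -21.225]
charger 0.77 [-43.791 -44.472 -42.867]
board 0.9 [-79.773 -80.454 -78.849]
cassette_mid 0.68 [-60.572 -61.253 -59.648]
top [ 0.19015928 -0.01874156  1.35812069] [-170.317, -0.487, -89.689] -0.042682239204106305
printer 0.89 [-113.852 -114.06  -112.684]
carriage 0.7 [-125.62  -125.828 -124.452]
carriage 0.66 [-113.451 -113.66  -112.283]
push_side 0.55 [-125.6   -125.809 -124.432]
ink_tray 0.97 [-88.5   -88.708 -87.332]
ink_tray 0.75 [-49.82  -50.029 -48.652]
ink_tray 0.74 [-54.507 -54.716 -53.339]
charger 0.78 [-62.491 -62.7   -61.323]
charger 0.54 [-125.162 -125.371 -123.994]
board 0.65 [-176.493 -176.702 -175.325]
cassette_mid 0.67 [-176.697 -176.906 -175.529]
0.8
```

Run:
```python
s=open('h.py').read()
s=s.replace("c=read_camera(n);","c=read_camera(n); c['rotation']=Rotation.from_euler('xyz',c['rotation'],degrees=True).as_matrix();").replace("import numpy as np, cv2","import numpy as np, cv2\nfrom scipy.spatial.transform import Rotation")
open('h.py','w').write(s)
from h import *
for n in ['side','top']:
    c=shot(n,n+'0.png')
    for o in ['printer','carriage','ink_tray','charger','board']:
        for b in spotter.boxes_of(n,o)[:3]: print(n,o,round(b['conf'],2),w(c,b['at']).round(3))
```

```text
side printer 0.59 [0.565 0.005 0.052]
side carriage 0.78 [ 0.551 -0.103  0.1  ]
side ink_tray 0.84 [0.433 0.375 0.016]
side ink_tray 0.73 [0.311 0.162 0.007]
side ink_tray 0.55 [0.239 0.362 0.013]
side charger 0.79 [0.591 0.326 0.026]
side board 0.83 [ 0.607 -0.335  0.009]
top printer 0.59 [0.584 0.021 0.041]
top carriage 0.85 [ 0.565 -0.082  0.103]
top ink_tray 0.94 [0.434 0.369 0.002]
top ink_tray 0.93 [ 0.312  0.163 -0.001]
top ink_tray 0.55 [0.21  0.381 0.005]
top charger 0.61 [0.589 0.332 0.024]
top board 0.64 [ 0.612 -0.327  0.004]
```

View pics/top0.png

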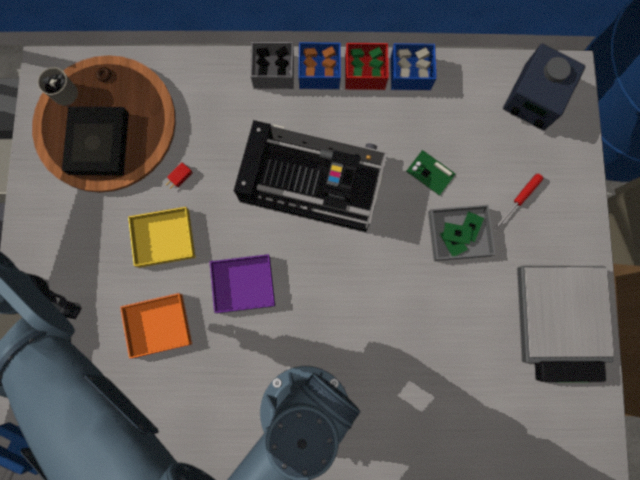

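View pics/side0.png

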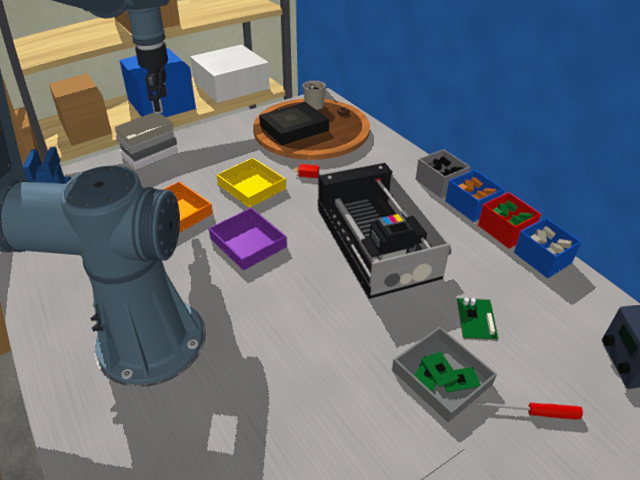

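The top picture shows the printer at about (310,175), slightly turned, with its tower at left. The yellow tray is at (161,237), the charger at (179,175) and the board at (431,171). Next I zoom in on the printer.

Run:
```python
import cv2
a=cv2.imread('pics/top0.png')[112:237,228:393]
a=cv2.resize(a,None,fx=4.8,fy=4.8,interpolation=cv2.INTER_CUBIC)
cv2.imwrite('pics/topz.png',a)
```

```text
(no output)
```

View pics/topz.png

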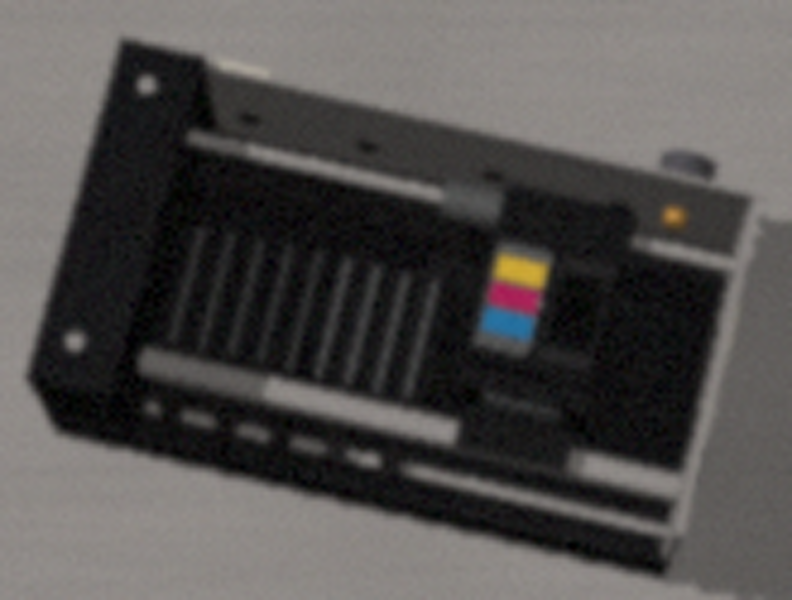

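Run:
```python
from h import *
from scipy.optimize import least_squares
c=shot('top','t1.png')
P=[((125,38),(95,170,112)),((30,378),(-95,170,112)),((208,60),(95,125,112)),((752,198),(95,-168,108)),((190,138),(58,125,89)),((735,262),(58,-166,89)),((140,363),(-56,125,60)),((680,485),(-56,-166,60))]
W=np.array([ray(c,228+(u+.5)/4.8-.5,112+(v+.5)/4.8-.5,q[2]/1e3)[:2] for (u,v),q in P]); L=np.array([q[:2] for _,q in P])/1e3
def f(p):
    cs,sn=np.cos(p[2]),np.sin(p[2]); return (L@np.array([[cs,sn],[-sn,cs]])+p[:2]-W).ravel()
r=least_squares(f,[.58,.02,0]); print(r.x,np.degrees(r.x[2]),(r.fun.reshape(-1,2)*1e3).round(1).tolist())
# tray yaw/pos: yellow mask; charger/board
i=c['img'].astype(int); m=((i[...,0]>120)&(i[...,1]>100)&(i[...,2]<90)).astype(np.uint8); m[:200]=0; m[275:]=0;m[:,:120]=0;m[:,200:]=0
pts=cv2.findNonZero(m)[:,0]; X=np.array([ray(c,u,v,.03)[:2] for u,v in pts.astype(float)],dtype=np.float32); print('tray',cv2.minAreaRect(X))
s=status.observe();print(s['t'],s['position'],s['ee_rot'],s['contact_force'])
```

```text
[ 0.57794842 -0.01013114 -0.23454147] -13.438236122936738 [[0.9, 2.3], [-3.1, 3.7], [2.1, 1.4], [4.4, -4.8], [-0.3, -0.4], [-3.2, -1.0], [1.8, 0.1], [-2.6, -1.2]]
tray ((0.4304039180278778, 0.3693940043449402), (0.1315474957227707, 0.15010777115821838), 10.265779495239258)
1.45 [0.25773972 0.51402091 0.40470252] [1.79999298e+02 9.75869887e-04 1.53367202e+02] [ 0.70403184 -0.33347969 -0.41009024]
```

```bash
cat >> h.py <<'E'
PX,PY,PA=.578,-.010,-13.4
def loc(x,y,z):
    a=np.radians(PA); return np.array([PX+x*np.cos(a)-y*np.sin(a),PY+x*np.sin(a)+y*np.cos(a),z])
def plan(goal,yaw,g,pos=None,yaw0=None):
    s=status.observe(); p=np.array(s['position']) if pos is None else np.array(pos); y=s['ee_rot'][2] if yaw0 is None else yaw0
    goal=np.array(goal); 
    while True:
        R=Rotation.from_euler('xyz',[180,0,y],degrees=True).as_matrix()
        d=R.T@(goal-p); t=-((yaw-y+180)%360-180)
        k=max(1,abs(d).max()/.12,abs(t)/45); 
        if k>1: d=d/k*.999; t=t/k*.999
        rows=int(max(np.ceil(np.linalg.norm(d)/.05),np.ceil(abs(t)/8.59)))
        v=(d/.12).round(4); print([*v.tolist(),0,0,round(t/45,4),g],'rows',rows)
        p=p+R@d; y-=t
        if k<=1: break
    print('end',p,y)
E
python3 - <<'E'
from h import *
plan(loc(0,-.1375,.40),76.6,0)
E
```

```text
[-0.999, -0.8292, 0.0085, 0, 0, np.float64(0.37), 0] rows 4
[-0.999, -0.4249, 0.0071, 0, 0, np.float64(0.3094), 0] rows 3
[-0.999, -0.1603, 0.0066, 0, 0, np.float64(0.2884), 0] rows 3
[-0.999, 0.0674, 0.0066, 0, 0, np.float64(0.2854), 0] rows 3
[-0.999, 0.2998, 0.0068, 0, 0, np.float64(0.2973), 0] rows 3
[-0.4718, 0.2733, 0.0036, 0, 0, np.float64(0.1554), 0] rows 2
end [ 0.54613466 -0.14375668  0.4       ] 76.59999999999998
```

{"fn": "drive_tool", "kwargs": {"steps": [[[-0.999, -0.829, 0.008, 0, 0, 0.37, 0], [-0.999, -0.829, 0.008, 0, 0, 0.37, 0], [-0.999, -0.829, 0.008, 0, 0, 0.37, 0], [-0.999, -0.829, 0.008, 0, 0, 0.37, 0], [-0.999, -0.829, 0.008, 0, 0, 0.37, 0]]]}}

```text
t: 1.95
position: [0.321, 0.3703, 0.4041]
ee_rot: [180.0, -0.0, 136.5]
contact_force: [-0.4, -0.4, -0.3]
gripper_width: 0.143
grasp_force: 0.0
```

{"fn": "drive_tool", "kwargs": {"steps": [[[-0.999, -0.425, 0.007, 0, 0, 0.309, 0], [-0.999, -0.425, 0.007, 0, 0, 0.309, 0], [-0.999, -0.425, 0.007, 0, 0, 0.309, 0], [-0.999, -0.425, 0.007, 0, 0, 0.309, 0]]]}}

```text
t: 2.35
position: [0.3737, 0.2508, 0.4031]
ee_rot: [180.0, 0.0, 122.7]
contact_force: [-0.6, 0.7, -0.8]
gripper_width: -0.002
grasp_force: 0.0
```

{"fn": "drive_tool", "kwargs": {"steps": [[[-0.999, -0.16, 0.007, 0, 0, 0.288, 0], [-0.999, -0.16, 0.007, 0, 0, 0.288, 0], [-0.999, -0.16, 0.007, 0, 0, 0.288, 0], [-0.999, -0.16, 0.007, 0, 0, 0.288, 0]]]}}

```text
t: 2.75
position: [0.4225, 0.1403, 0.4022]
ee_rot: [180.0, 0.0, 109.8]
contact_force: [0.4, 0.1, -0.4]
gripper_width: 0.003
grasp_force: 0.0
```

{"fn": "drive_tool", "kwargs": {"steps": [[[-0.999, 0.067, 0.007, 0, 0, 0.285, 0], [-0.999, 0.067, 0.007, 0, 0, 0.285, 0], [-0.999, 0.067, 0.007, 0, 0, 0.285, 0], [-0.999, 0.067, 0.007, 0, 0, 0.285, 0]]]}}

```text
t: 3.15
position: [0.4708, 0.0307, 0.4012]
ee_rot: [180.0, -0.0, 97.0]
contact_force: [0.7, 0.3, 0.1]
gripper_width: 0.001
grasp_force: 0.0
```

{"fn": "drive_tool", "kwargs": {"steps": [[[-0.999, 0.3, 0.007, 0, 0, 0.297, 0], [-0.999, 0.3, 0.007, 0, 0, 0.297, 0], [-0.999, 0.3, 0.007, 0, 0, 0.297, 0], [-0.999, 0.3, 0.007, 0, 0, 0.297, 0]]]}}

```text
t: 3.55
position: [0.5214, -0.0839, 0.4002]
ee_rot: [180.0, -0.0, 83.6]
contact_force: [-0.6, 0.6, -0.5]
gripper_width: 0.001
grasp_force: 0.0
```

{"fn": "drive_tool", "kwargs": {"steps": [[[-0.472, 0.273, 0.004, 0, 0, 0.155, 0], [-0.472, 0.273, 0.004, 0, 0, 0.155, 0], [-0.472, 0.273, 0.004, 0, 0, 0.155, 0], [-0.472, 0.273, 0.004, 0, 0, 0.155, 0]]]}}

```text
t: 3.95
position: [0.5464, -0.1415, 0.3995]
ee_rot: [-179.9, -0.1, 76.8]
contact_force: [0.1, -0.6, -0.5]
gripper_width: 0.001
grasp_force: 0.0
```

{"fn": "drive_tool", "kwargs": {"steps": [[[-0.01, 0, 0.8, 0, 0, 0, 0], [-0.01, 0, 0.8, 0, 0, 0, 0], [-0.01, 0, 0.8, 0, 0, 0, 0], [-0.01, 0, 0.8, 0, 0, 0, 0]]]}}

```text
t: 4.35
position: [0.546, -0.1433, 0.3042]
ee_rot: [-179.9, -0.0, 76.8]
contact_force: [0.2, -0.4, 0.7]
gripper_width: 0.002
grasp_force: 0.0
```

Run:
```python
from h import *
c=shot('side','side1.png'); s=status.observe(); print(s['position'],s['ee_rot'])
a=c['img'][140:310,300:470,::-1]; a=cv2.resize(a,None,fx=3.5,fy=3.5,interpolation=cv2.INTER_CUBIC); cv2.imwrite('pics/side1z.png',a)
def q(p): u=proj(c,p); return [round((u[0]-300)*3.5),round((u[1]-140)*3.5)]
p=np.array(s['position']); print('tip',q(p-[0,0,.1734]),'tip at .075',q([p[0],p[1],.075]))
print('plate top',q(loc(-.095,-.167,.108)),q(loc(.095,-.167,.108)),'pushside corners',[q(loc(x,-.11,z)) for x in(-.042,.042) for z in (.066,.106)])
```

```text
[ 0.5468347  -0.14393853  0.3060167 ] [1.79880394e+02 1.32751104e-02 7.67784891e+01]
tip [373, 336] tip at .075 [363, 406]
plate top [246, 433] [525, 363] pushside corners [[282, 404], [287, 356], [399, 375], [407, 328]]
```

View pics/side1z.png

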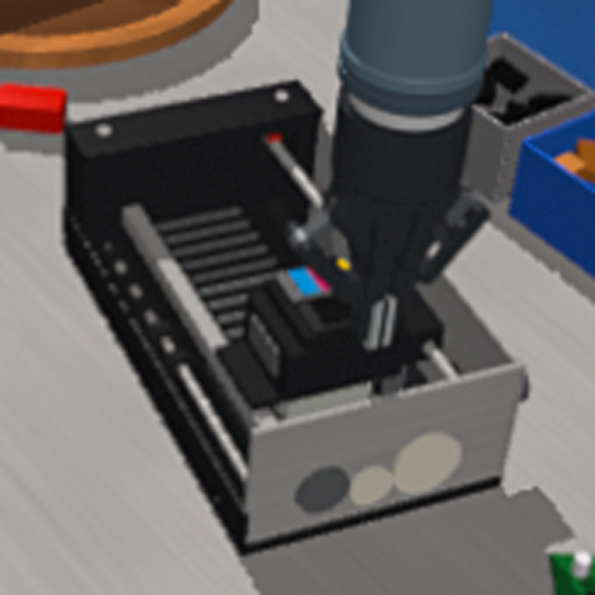

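The crop shows the shut fingertips at about (380,345), between the side plate (top edge from (246,430) to (525,365)) and the carriage. The projected model lines up to within about 2 image pixels, so I descend.

{"fn": "drive_tool", "kwargs": {"steps": [[[0, 0, 0.16, 0, 0, 0, 0], [0, 0, 0.32, 0, 0, 0, 0], [0, 0, 0.48, 0, 0, 0, 0], [0, 0, 0.48, 0, 0, 0, 0], [0, 0, 0.48, 0, 0, 0, 0]]]}}

```text
t: 4.9
position: [0.5472, -0.1449, 0.2488]
ee_rot: [179.8, 0.0, 76.7]
contact_force: [0.5, 1.2, -0.1]
gripper_width: 0.003
grasp_force: 0.0
```

{"fn": "drive_tool", "kwargs": {"steps": [[[0.017, 0, 0, 0, 0, 0, 0], [0.034, 0, 0, 0, 0, 0, 0], [0.051, 0, 0, 0, 0, 0, 0], [0.068, 0, 0, 0, 0, 0, 0], [0.085, 0, 0, 0, 0, 0, 0]]]}}

```text
t: 5.4
position: [0.5486, -0.1346, 0.2465]
ee_rot: [180.0, 0.0, 76.7]
contact_force: [-0.8, -0.5, 0.1]
gripper_width: 0.001
grasp_force: 0.0
```

{"fn": "drive_tool", "kwargs": {"steps": [[[0.017, 0, 0, 0, 0, 0, 0], [0.034, 0, 0, 0, 0, 0, 0], [0.051, 0, 0, 0, 0, 0, 0], [0.065, 0, 0, 0, 0, 0, 0], [0.075, 0, 0, 0, 0, 0, 0]]]}}

```text
t: 5.9
position: [0.5505, -0.1262, 0.2463]
ee_rot: [-180.0, 0.0, 76.7]
contact_force: [-0.7, -2.6, -0.5]
gripper_width: 0.0
grasp_force: 1.5
```

{"fn": "drive_tool", "kwargs": {"steps": [[[0.008, 0, 0, 0, 0, 0, 0], [0.016, 0, 0, 0, 0, 0, 0], [0.025, 0, 0, 0, 0, 0, 0], [0.033, 0, 0, 0, 0, 0, 0]]]}}

```text
t: 6.3
position: [0.551, -0.1245, 0.2464]
ee_rot: [-180.0, 0.3, 76.7]
contact_force: [-6.3, -16.2, -1.0]
gripper_width: 0.004
grasp_force: 8.6
```

{"fn": "drive_tool", "kwargs": {"steps": [[[0.008, 0, 0, 0, 0, 0, 0], [0.016, 0, 0, 0, 0, 0, 0], [0.025, 0, 0, 0, 0, 0, 0], [0.033, 0, 0, 0, 0, 0, 0]]]}}

```text
t: 6.7
position: [0.5521, -0.1196, 0.2463]
ee_rot: [-180.0, 0.1, 76.7]
contact_force: [-3.1, -5.8, 0.0]
gripper_width: -0.002
grasp_force: 3.2
```

{"fn": "drive_tool", "kwargs": {"steps": [[[0.016, 0, 0, 0, 0, 0, 0], [0.032, 0, 0, 0, 0, 0, 0], [0.048, 0, 0, 0, 0, 0, 0], [0.064, 0, 0, 0, 0, 0, 0], [0.08, 0, 0, 0, 0, 0, 0], [0.096, 0, 0, 0, 0, 0, 0], [0.112, 0, 0, 0, 0, 0, 0], [0.128, 0, 0, 0, 0, 0, 0], [0.144, 0, 0, 0, 0, 0, 0], [0.16, 0, 0, 0, 0, 0, 0], [0.176, 0, 0, 0, 0, 0, 0], [0.192, 0, 0, 0, 0, 0, 0], [0.208, 0, 0, 0, 0, 0, 0], [0.224, 0, 0, 0, 0, 0, 0], [0.24, 0, 0, 0, 0, 0, 0], [0.256, 0, 0, 0, 0, 0, 0], [0.272, 0, 0, 0, 0, 0, 0], [0.288, 0, 0, 0, 0, 0, 0], [0.304, 0, 0, 0, 0, 0, 0], [0.32, 0, 0, 0, 0, 0, 0]]]}}

```text
t: 8.7
position: [0.5613, -0.0809, 0.2463]
ee_rot: [-180.0, 0.0, 76.7]
contact_force: [0.4, -2.3, -1.7]
gripper_width: -0.0
grasp_force: 1.1
```

{"fn": "drive_tool", "kwargs": {"steps": [[[0.016, 0, 0, 0, 0, 0, 0], [0.032, 0, 0, 0, 0, 0, 0], [0.048, 0, 0, 0, 0, 0, 0], [0.064, 0, 0, 0, 0, 0, 0], [0.08, 0, 0, 0, 0, 0, 0], [0.096, 0, 0, 0, 0, 0, 0], [0.112, 0, 0, 0, 0, 0, 0], [0.128, 0, 0, 0, 0, 0, 0], [0.144, 0, 0, 0, 0, 0, 0], [0.16, 0, 0, 0, 0, 0, 0], [0.176, 0, 0, 0, 0, 0, 0], [0.192, 0, 0, 0, 0, 0, 0], [0.208, 0, 0, 0, 0, 0, 0], [0.224, 0, 0, 0, 0, 0, 0], [0.24, 0, 0, 0, 0, 0, 0], [0.256, 0, 0, 0, 0, 0, 0], [0.272, 0, 0, 0, 0, 0, 0], [0.288, 0, 0, 0, 0, 0, 0], [0.304, 0, 0, 0, 0, 0, 0], [0.32, 0, 0, 0, 0, 0, 0]]]}}

```text
t: 10.7
position: [0.5701, -0.0435, 0.2463]
ee_rot: [180.0, 0.0, 76.7]
contact_force: [0.7, -3.1, -1.0]
gripper_width: -0.001
grasp_force: 1.1
```

{"fn": "drive_tool", "kwargs": {"steps": [[[0.016, 0, 0, 0, 0, 0, 0], [0.032, 0, 0, 0, 0, 0, 0], [0.048, 0, 0, 0, 0, 0, 0], [0.064, 0, 0, 0, 0, 0, 0], [0.08, 0, 0, 0, 0, 0, 0], [0.096, 0, 0, 0, 0, 0, 0], [0.112, 0, 0, 0, 0, 0, 0], [0.128, 0, 0, 0, 0, 0, 0], [0.144, 0, 0, 0, 0, 0, 0], [0.16, 0, 0, 0, 0, 0, 0], [0.176, 0, 0, 0, 0, 0, 0], [0.192, 0, 0, 0, 0, 0, 0], [0.208, 0, 0, 0, 0, 0, 0], [0.224, 0, 0, 0, 0, 0, 0], [0.24, 0, 0, 0, 0, 0, 0], [0.256, 0, 0, 0, 0, 0, 0], [0.272, 0, 0, 0, 0, 0, 0], [0.288, 0, 0, 0, 0, 0, 0], [0.304, 0, 0, 0, 0, 0, 0], [0.32, 0, 0, 0, 0, 0, 0]]]}}

```text
t: 12.7
position: [0.579, -0.0062, 0.2463]
ee_rot: [180.0, 0.0, 76.7]
contact_force: [1.3, -3.3, 0.8]
gripper_width: -0.005
grasp_force: 1.1
```

{"fn": "drive_tool", "kwargs": {"steps": [[[0.015, 0, 0, 0, 0, 0, 0], [0.03, 0, 0, 0, 0, 0, 0], [0.045, 0, 0, 0, 0, 0, 0], [0.06, 0, 0, 0, 0, 0, 0], [0.075, 0, 0, 0, 0, 0, 0], [0.09, 0, 0, 0, 0, 0, 0], [0.1, 0, 0, 0, 0, 0, 0], [0.108, 0, 0, 0, 0, 0, 0], [0.116, 0, 0, 0, 0, 0, 0]]]}}

```text
t: 13.6
position: [0.5821, 0.0073, 0.2462]
ee_rot: [-180.0, 0.0, 76.7]
contact_force: [0.8, -2.5, 1.3]
gripper_width: 0.002
grasp_force: 1.1
```

{"fn": "drive_tool", "kwargs": {"steps": [[[0.008, 0, 0, 0, 0, 0, 0], [0.016, 0, 0, 0, 0, 0, 0]]]}}

```text
t: 13.8
position: [0.5825, 0.0092, 0.2463]
ee_rot: [-180.0, 0.0, 76.7]
contact_force: [-0.3, -2.6, 1.4]
gripper_width: -0.0
grasp_force: 1.1
```

{"fn": "drive_tool", "kwargs": {"steps": [[[0.008, 0, 0, 0, 0, 0, 0], [0.016, 0, 0, 0, 0, 0, 0]]]}}

```text
t: 14.0
position: [0.583, 0.011, 0.2463]
ee_rot: [-180.0, 0.0, 76.7]
contact_force: [-0.8, -2.3, 1.2]
gripper_width: 0.004
grasp_force: 1.4
```

{"fn": "drive_tool", "kwargs": {"steps": [[[0.008, 0, 0, 0, 0, 0, 0], [0.016, 0, 0, 0, 0, 0, 0]]]}}

```text
t: 14.2
position: [0.5833, 0.0125, 0.2463]
ee_rot: [-180.0, 0.1, 76.7]
contact_force: [-2.2, -7.6, 2.6]
gripper_width: 0.001
grasp_force: 4.3
```

{"fn": "drive_tool", "kwargs": {"steps": [[[0.003, 0, 0, 0, 0, 0, 0], [0.003, 0, 0, 0, 0, 0, 0], [0.003, 0, 0, 0, 0, 0, 0]]]}}

```text
t: 14.5
position: [0.5833, 0.0125, 0.2463]
ee_rot: [-180.0, 0.1, 76.7]
contact_force: [-2.3, -6.8, 2.7]
gripper_width: -0.003
grasp_force: 3.5
```

{"fn": "drive_tool", "kwargs": {"steps": [[[0.004, 0, 0, 0, 0, 0, 0], [0.006, 0, 0, 0, 0, 0, 0], [0.006, 0, 0, 0, 0, 0, 0], [0.006, 0, 0, 0, 0, 0, 0]]]}}

```text
t: 14.9
position: [0.5834, 0.0127, 0.2463]
ee_rot: [-180.0, 0.2, 76.7]
contact_force: [-2.0, -10.5, 3.1]
gripper_width: -0.001
grasp_force: 5.0
```

{"fn": "drive_tool", "kwargs": {"steps": [[[-0.05, 0, 0, 0, 0, 0, 0], [-0.1, 0, 0, 0, 0, 0, 0], [-0.1, 0, -0.3, 0, 0, 0, 0], [-0.1, 0, -0.6, 0, 0, 0, 0], [-0.1, 0, -0.9, 0, 0, 0, 0], [-0.1, 0, -0.9, 0, 0, 0, 0]]]}}

```text
t: 15.5
position: [0.5826, 0.0021, 0.3602]
ee_rot: [179.4, -0.1, 76.7]
contact_force: [0.6, 0.1, 0.8]
gripper_width: 0.003
grasp_force: 0.0
```

Run:
```python
from h import *
for n in ['side','top']:
    c=shot(n,n+'2.png')
    for o in ['cassette_mid','carriage']:
        for b in spotter.boxes_of(n,o)[:2]:
            v=w(c,b['at']); d=v-[PX,PY,0]; a=np.radians(PA); print(n,o,round(b['conf'],2),v.round(3),'loc',(d[0]*np.cos(a)+d[1]*np.sin(a)).round(3),(-d[0]*np.sin(a)+d[1]*np.cos(a)).round(3))
    if n=='side':
        S=c; a=c['img'][140:310,300:470,::-1]; a=cv2.resize(a,None,fx=3.5,fy=3.5,interpolation=cv2.INTER_CUBIC); cv2.imwrite('pics/side2z.png',a)
        print([[round((u-o)*3.5) for u,o in zip(proj(c,loc(x,y,.054)),(300,140))] for x,y in((-.03,-.095),(.03,-.095),(.03,-.055),(-.03,-.055))])
plan(loc(0,-.075,.33),166.6,1)
```

```text
side cassette_mid 0.82 [ 0.554 -0.087  0.054] loc -0.005 -0.081
side cassette_mid 0.43 [0.433 0.377 0.015] loc -0.231 0.343
side carriage 0.73 [0.586 0.037 0.096] loc -0.003 0.047
[[287, 398], [370, 378], [344, 340], [262, 360]]
top cassette_mid 0.92 [ 0.553 -0.082  0.052] loc -0.008 -0.076
top carriage 0.66 [0.654 0.066 0.1  ] loc 0.056 0.092
[-0.3649, 0.0019, 0.0933, 0, 0, np.float64(-0.999), 1] rows 6
[-0.2596, -0.2565, 0.0933, 0, 0, np.float64(-0.999), 1] rows 6
end [ 0.56061891 -0.08295819  0.33      ] 166.59999999999997
```

View pics/side2z.png

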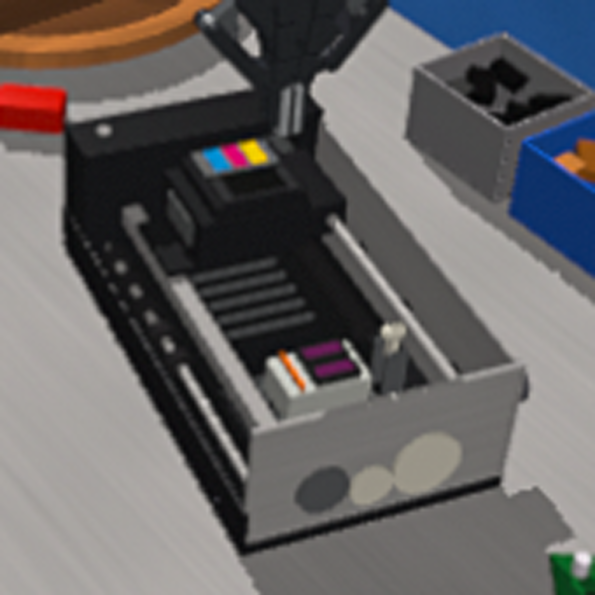

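The crop shows the carriage by the tower and the grey cassette at about (315,375), matching the model's predicted corners. A grey post stands at about (390,360), on the +x side of the cassette, so I check its height.

Run:
```python
from h import *
c=read_camera('side'); c['rotation']=Rotation.from_euler('xyz',c['rotation'],degrees=True).as_matrix()
a=np.radians(PA)
for px in [(388,392),(392,328)]:
  for z in (.012,.026,.05,.07,.09,.1,.11):
    v=ray(c,300+px[0]/3.5,140+px[1]/3.5,z); d=v-[PX,PY,0]; print(px,z,(1e3*(d[0]*np.cos(a)+d[1]*np.sin(a))).round(),(1e3*(-d[0]*np.sin(a)+d[1]*np.cos(a))).round())
t=cv2.imread('pics/top2.png')[112:237,228:393]
cv2.imwrite('pics/top2z.png',cv2.resize(t,None,fx=4.8,fy=4.8,interpolation=cv2.INTER_CUBIC))
C=read_camera('top'); C['rotation']=Rotation.from_euler('xyz',C['rotation'],degrees=True).as_matrix()
print([[round((u-o)*4.8) for u,o in zip(proj(C,loc(x,y,.054)),(228,112))] for x,y in((-.03,-.095),(.03,-.095),(.03,-.055),(-.03,-.055))])
```

```text
(388, 392) 0.012 61.0 -71.0
(388, 392) 0.026 52.0 -85.0
(388, 392) 0.05 37.0 -108.0
(388, 392) 0.07 25.0 -127.0
(388, 392) 0.09 13.0 -146.0
(388, 392) 0.1 6.0 -155.0
(388, 392) 0.11 0.0 -164.0
(392, 328) 0.012 95.0 -11.0
(392, 328) 0.026 85.0 -26.0
(392, 328) 0.05 70.0 -50.0
(392, 328) 0.07 56.0 -71.0
(392, 328) 0.09 43.0 -91.0
(392, 328) 0.1 37.0 -101.0
(392, 328) 0.11 30.0 -111.0
[[558, 411], [584, 304], [510, 287], [484, 394]]
```

View pics/top2z.png

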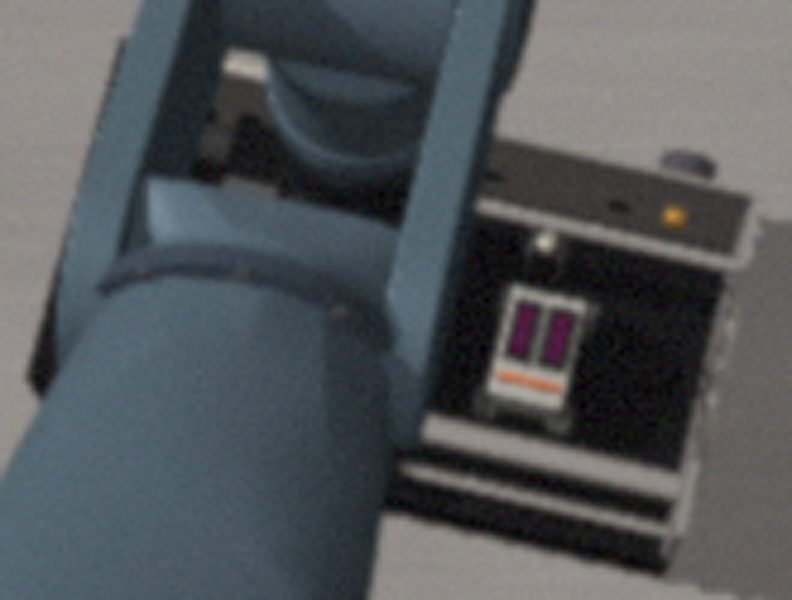

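The top crop puts the cassette corners within about 1 mm of the model, and the post is clear of the gripper. I open only to 0.7 because the platen edge lies 50 mm from the cassette's centre.

{"fn": "drive_tool", "kwargs": {"steps": [[[-0.365, 0.002, 0.093, 0, 0, -0.999, 0.7], [-0.365, 0.002, 0.093, 0, 0, -0.999, 0.7], [-0.365, 0.002, 0.093, 0, 0, -0.999, 0.7], [-0.365, 0.002, 0.093, 0, 0, -0.999, 0.7], [-0.365, 0.002, 0.093, 0, 0, -0.999, 0.7], [-0.365, 0.002, 0.093, 0, 0, -0.999, 0.7], [-0.365, 0.002, 0.093, 0, 0, -0.999, 0.7]]]}}

```text
t: 16.6
position: [0.5709, -0.0405, 0.3424]
ee_rot: [-180.0, -0.1, 121.6]
contact_force: [-0.5, 0.2, -0.4]
gripper_width: 0.702
grasp_force: 0.0
```

{"fn": "drive_tool", "kwargs": {"steps": [[[-0.26, -0.256, 0.093, 0, 0, -0.999, 0.7], [-0.26, -0.256, 0.093, 0, 0, -0.999, 0.7], [-0.26, -0.256, 0.093, 0, 0, -0.999, 0.7], [-0.26, -0.256, 0.093, 0, 0, -0.999, 0.7], [-0.26, -0.256, 0.093, 0, 0, -0.999, 0.7], [-0.26, -0.256, 0.093, 0, 0, -0.999, 0.7], [-0.26, -0.256, 0.093, 0, 0, -0.999, 0.7], [-0.26, -0.256, 0.093, 0, 0, -0.999, 0.7]]]}}

```text
t: 17.4
position: [0.5612, -0.0831, 0.3317]
ee_rot: [180.0, -0.0, 166.5]
contact_force: [-0.4, -0.2, -0.6]
gripper_width: 0.7
grasp_force: 0.0
```

Run:
```python
from h import *
plan(loc(0,-.075,.27),166.6,.7)
s=status.observe(); print(s['position'],s['ee_rot'],s['q'],s['gripper_width'])
```

```text
[0.0053, -0.0002, 0.5138, 0, 0, np.float64(-0.0028), 0.7] rows 2
end [ 0.56061891 -0.08295819  0.27      ] 166.6
[ 0.56124831 -0.08308553  0.33165173] [ 1.79994521e+02 -3.13079871e-02  1.66473826e+02] [-2.04044796e+01  1.37370532e+01  9.69719204e+01  1.80672579e-03
  6.93227653e+01 -9.68789427e+01] 0.7002782470106872
```

{"fn": "drive_tool", "kwargs": {"steps": [[[0.005, 0, 0.37, 0, 0, 0, 0.7], [0.005, 0, 0.74, 0, 0, 0, 0.7], [0.005, 0, 0.74, 0, 0, 0, 0.7]]]}}

```text
t: 17.7
position: [0.5576, -0.0819, 0.237]
ee_rot: [179.9, -0.7, 166.5]
contact_force: [-2.5, 1.0, -1.0]
gripper_width: 0.7
grasp_force: 0.0
```

{"fn": "drive_tool", "kwargs": {"steps": [[[0, 0, 0.1, 0, 0, 0, 0.7], [0, 0, 0.19, 0, 0, 0, 0.7], [0, 0, 0.28, 0, 0, 0, 0.7], [0, 0, 0.37, 0, 0, 0, 0.7], [0, 0, 0.37, 0, 0, 0, 0.7], [0, 0, 0.37, 0, 0, 0, 0.7]]]}}

```text
t: 18.3
position: [0.5608, -0.083, 0.1988]
ee_rot: [180.0, -0.0, 166.6]
contact_force: [-0.2, 0.4, 0.2]
gripper_width: 0.704
grasp_force: 0.0
```

{"fn": "drive_tool", "kwargs": {"steps": [[[0, 0, 0, 0, 0, 0, 0.5], [0, 0, 0, 0, 0, 0, 0.4], [0, 0, 0, 0, 0, 0, 0.2], [0, 0, 0, 0, 0, 0, 0.2], [0, 0, 0, 0, 0, 0, 0.2], [0, 0, 0, 0, 0, 0, 0.2], [0, 0, 0, 0, 0, 0, 0.2]]]}}

```text
t: 19.0
position: [0.5612, -0.0832, 0.1996]
ee_rot: [-180.0, 0.1, 166.6]
contact_force: [-0.6, -0.1, 5.7]
gripper_width: 0.456
grasp_force: 61.4
```

{"fn": "drive_tool", "kwargs": {"steps": [[[0, 0, -0.08, 0, 0, 0, 0.2], [0, 0, -0.2, 0, 0, 0, 0.2], [0, 0, -0.4, 0, 0, 0, 0.2], [0, 0, -0.7, 0, 0, 0, 0.2], [0, 0, -0.99, 0, 0, 0, 0.2], [0, 0, -0.99, 0, 0, 0, 0.2]]]}}

```text
t: 19.6
position: [0.5626, -0.0835, 0.3243]
ee_rot: [-179.9, 0.6, 166.6]
contact_force: [0.2, -0.9, 0.6]
gripper_width: 0.452
grasp_force: 60.9
```

{"fn": "drive_tool", "kwargs": {"steps": [[[0, 0, -0.2, 0, 0, 0, 0.2], [0, 0, -0.4, 0, 0, 0, 0.2], [0, 0, -0.4, 0, 0, 0, 0.2], [0, 0, -0.4, 0, 0, 0, 0.2]]]}}

```text
t: 20.0
position: [0.5606, -0.0829, 0.3657]
ee_rot: [-180.0, 0.0, 166.6]
contact_force: [0.2, 0.2, -1.1]
gripper_width: 0.456
grasp_force: 60.8
```

Run:
```python
from h import *
plan([.432,.37,.355],190.3,.2)
c=shot('side','side3.png'); a=c['img'][60:310,200:470,::-1]; cv2.imwrite('pics/side3z.png',cv2.resize(a,None,fx=2.2,fy=2.2,interpolation=cv2.INTER_CUBIC))
```

```text
[0.5594, 0.999, 0.026, 0, 0, np.float64(-0.1537), 0.2] rows 3
[0.4103, 0.999, 0.0245, 0, 0, np.float64(-0.145), 0.2] rows 3
[0.2828, 0.999, 0.0236, 0, 0, np.float64(-0.1394), 0.2] rows 3
[0.1094, 0.6512, 0.015, 0, 0, np.float64(-0.0886), 0.2] rows 2
end [0.432 0.37  0.355] 190.3
```

View pics/side3z.png

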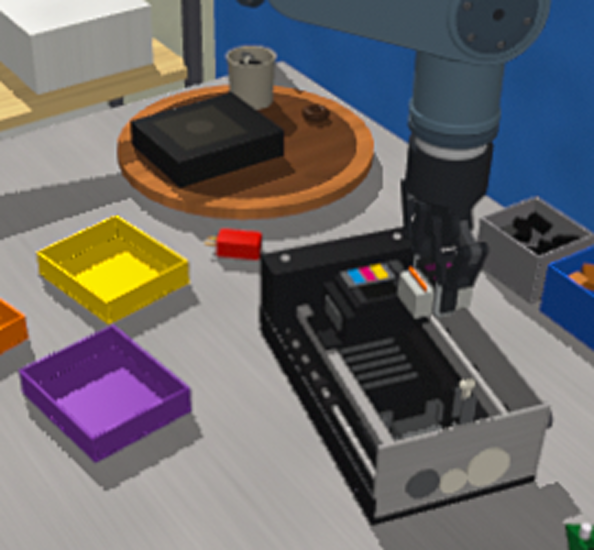

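The cassette is held level at about (430,300) and the carriage is home by the tower at (370,290). Next I carry it to the yellow tray.

{"fn": "drive_tool", "kwargs": {"steps": [[[0.28, 0.5, 0.013, 0, 0, -0.077, 0.2], [0.559, 0.999, 0.026, 0, 0, -0.154, 0.2], [0.559, 0.999, 0.026, 0, 0, -0.154, 0.2], [0.559, 0.999, 0.026, 0, 0, -0.154, 0.2]]]}}

```text
t: 20.45
position: [0.5211, 0.0529, 0.3603]
ee_rot: [179.9, -0.3, 173.8]
contact_force: [-0.2, -0.7, -1.1]
gripper_width: 0.457
grasp_force: 60.8
```

{"fn": "drive_tool", "kwargs": {"steps": [[[0.205, 0.5, 0.012, 0, 0, -0.072, 0.2], [0.41, 0.999, 0.024, 0, 0, -0.145, 0.2], [0.41, 0.999, 0.024, 0, 0, -0.145, 0.2], [0.41, 0.999, 0.024, 0, 0, -0.145, 0.2]]]}}

```text
t: 20.85
position: [0.4865, 0.1762, 0.3581]
ee_rot: [180.0, -0.2, -179.7]
contact_force: [-0.2, 0.1, -0.6]
gripper_width: 0.454
grasp_force: 60.9
```

{"fn": "drive_tool", "kwargs": {"steps": [[[0.14, 0.5, 0.012, 0, 0, -0.07, 0.2], [0.283, 0.999, 0.024, 0, 0, -0.139, 0.2], [0.283, 0.999, 0.024, 0, 0, -0.139, 0.2], [0.283, 0.999, 0.024, 0, 0, -0.139, 0.2]]]}}

```text
t: 21.25
position: [0.4533, 0.295, 0.3555]
ee_rot: [-180.0, -0.1, -173.5]
contact_force: [0.1, -0.6, -0.7]
gripper_width: 0.455
grasp_force: 60.9
```

{"fn": "drive_tool", "kwargs": {"steps": [[[0.055, 0.33, 0.007, 0, 0, -0.045, 0.2], [0.109, 0.651, 0.015, 0, 0, -0.089, 0.2], [0.109, 0.651, 0.015, 0, 0, -0.089, 0.2], [0.109, 0.651, 0.015, 0, 0, -0.089, 0.2], [0.109, 0.651, 0.015, 0, 0, -0.089, 0.2]]]}}

```text
t: 21.75
position: [0.4331, 0.3684, 0.3543]
ee_rot: [-179.9, -0.0, -169.8]
contact_force: [0.3, -0.2, -0.5]
gripper_width: 0.46
grasp_force: 60.9
```

{"fn": "drive_tool", "kwargs": {"steps": [[[0, 0, 0.33, 0, 0, 0, 0.2], [0, 0, 0.66, 0, 0, 0, 0.2], [0, 0, 0.99, 0, 0, 0, 0.2], [0, 0, 0.99, 0, 0, 0, 0.2], [0, 0, 0.99, 0, 0, 0, 0.2]]]}}

```text
t: 22.25
position: [0.4328, 0.3689, 0.2362]
ee_rot: [-180.0, -0.1, -169.8]
contact_force: [0.5, -0.4, 0.4]
gripper_width: 0.458
grasp_force: 60.9
```

{"fn": "drive_tool", "kwargs": {"steps": [[[0, 0, 0.15, 0, 0, 0, 0.2], [0, 0, 0.25, 0, 0, 0, 0.2], [0, 0, 0.33, 0, 0, 0, 0.2], [0, 0, 0.4, 0, 0, 0, 0.2], [0, 0, 0.44, 0, 0, 0, 0.2], [0, 0, 0.44, 0, 0, 0, 0.2], [0, 0, 0.44, 0, 0, 0, 0.2]]]}}

```text
t: 22.95
position: [0.4323, 0.37, 0.1835]
ee_rot: [180.0, 0.0, -169.7]
contact_force: [0.6, 0.1, 0.1]
gripper_width: 0.457
grasp_force: 60.9
```

Lower slowly to contact, then release.

{"fn": "drive_tool", "kwargs": {"steps": [[[0, 0, 0.01, 0, 0, 0, 0.2], [0, 0, 0.02, 0, 0, 0, 0.2], [0, 0, 0.03, 0, 0, 0, 0.2], [0, 0, 0.03, 0, 0, 0, 0.2]]]}}

```text
t: 23.35
position: [0.4321, 0.3699, 0.1796]
ee_rot: [-180.0, -0.0, -169.7]
contact_force: [0.1, -0.8, -0.9]
gripper_width: 0.456
grasp_force: 60.9
```

{"fn": "drive_tool", "kwargs": {"steps": [[[0, 0, 0, 0, 0, 0, 0.55], [0, 0, 0, 0, 0, 0, 0.7], [0, 0, 0, 0, 0, 0, 0.7], [0, 0, 0, 0, 0, 0, 0.7], [0, 0, 0, 0, 0, 0, 0.7]]]}}

```text
t: 23.85
position: [0.4322, 0.3699, 0.1797]
ee_rot: [180.0, 0.0, -169.7]
contact_force: [0.3, -0.2, 0.4]
gripper_width: 0.704
grasp_force: 0.0
```

{"fn": "drive_tool", "kwargs": {"steps": [[[0, 0, -0.15, 0, 0, 0, 0.7], [0, 0, -0.4, 0, 0, 0, 0.7], [0, 0, -0.7, 0, 0, 0, 0.7], [0, 0, -0.99, 0, 0, 0, 0.7], [0, 0, -0.99, 0, 0, 0, 0.7], [0, 0, -0.99, 0, 0, 0, 0.7]]]}}

```text
t: 24.45
position: [0.4324, 0.37, 0.2995]
ee_rot: [180.0, 0.1, -169.7]
contact_force: [-0.6, 0.3, -0.9]
gripper_width: 0.7
grasp_force: 0.0
```

Run:
```python
from h import *
c=shot('side','side4.png'); a=c['img'][100:310,200:470,::-1]; cv2.imwrite('pics/side4z.png',cv2.resize(a,None,fx=2.5,fy=2.5,interpolation=cv2.INTER_CUBIC))
for b in spotter.boxes_of('side','cassette_mid')[:2]: print(b['conf'],w(c,b['at']))
```

```text
0.58 [0.42829228 0.35564056 0.02909232]
```

View pics/side4z.png

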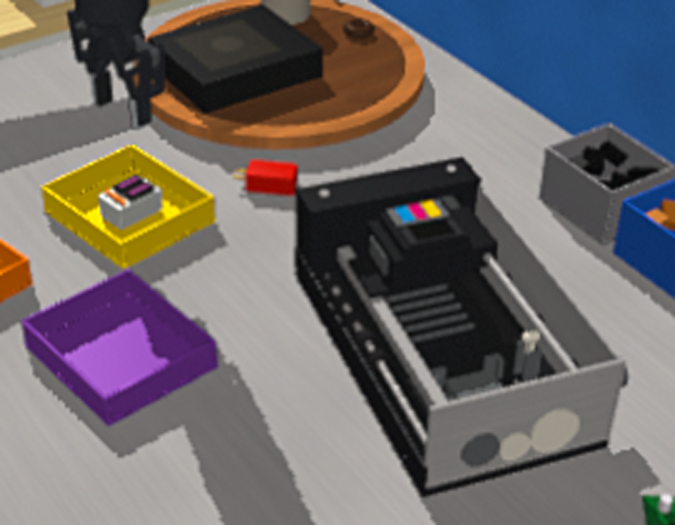

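The cassette stands upright in the yellow tray at (130,203), the carriage is still home, and the charger and board are undisturbed. I'm handing in.

```bash
python3 -c "
from h import *
print(order.hand_in())"
```

```text
the job is handed in; nothing more can be done
None
```

The job is handed in (no verdict came back): the carriage was pressed home against its stop at about 11 N measured at the wrist and left there, the cassette stands right way up in the yellow tray, and the board and charger look undisturbed in the last picture.

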